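Clear the staple tin and open the canister of unknown thread

ROBOT

A 7-joint arm with a two-finger parallel gripper is mounted at the origin on the work surface. World frame = base frame: x ahead of the robot, y to its left, z up, the work surface at z = 0. Lengths are in m, angles in rad, forces in N, time in s.
With the tool pointing down it reaches from about 0.4 to 0.875 m from the base axis. Payload 19.3 kg.
Tool frame: the origin (TCP) lies at the very end of the fingers, on their centre line; the grasp point (between the pads) lies 19 mm behind it; z points along the fingers, y is the line along which they close (so a half turn about z gives the same grasp; the last joint's range is limited). The gripper opens to 85 mm and grips with 20 to 120 N. Pads are 22 mm wide; open, the fingers measure 114 mm over their backs; the gripper's body (76 mm by 85 mm) begins 54 mm behind the grasp point. The pads swing forward as they close: fully open they stand 13 mm farther back than shut.
Start: joints at [1.228, 0.521, -0.036, 1.599, 0.021, 1.021, -0.113], TCP at [0.168, -0.602, 0.231] pointing down, gripper open.
Joint ranges: [-2.91, 2.91], [-0.3, 2.13], [-1.5, 1.42], [0.17, 2.43], [-1.26, 4.41], [0.16, 1.93], [-2.52, 2.52]. Speed limits (rad/s): [1.89, 1.89, 2.39, 2.39, 3.01, 3.01, 3.01].

INTERFACE

Orientations are given as [roll, pitch, yaw] about the fixed x, y, z axes, in that order (R = Rz(yaw) Ry(pitch) Rx(roll)).
In Python, from workcell import bot gives the robot as it stands. The module is installed in compiled form; this text tells all that it offers.
- The arm moves only by the tool apply_moves, never from a script. Its arguments are lists of equal length, an entry for each row: "claw": the finger opening in m, from 0 to 0.0854; "xyz": the shift along the tool's x, y, z in m, a list of three; "twist": the turn, a rotation vector about the tool's x, y, z in rad, a list of three. A call has 1 to 20 rows; each row shifts and turns the commanded pose from where the row before left it, along the tool's axes as they then stand; what a row does not reach is not made up. A row lasts 1/10 s, in which the tool goes at most 50 mm and 8.59 degrees, less where a joint would pass 70% of its speed; a pose out of reach is approached as far as the arm can. A call with a gripper value outside its range is refused whole. The fingers move at their own pace and stop on an object; "force" is the grip in N (left out, the last holds). Time passes only in rows, so rows that do not move let the fingers close. It gives the time, the measured TCP pose, the force, the opening and the grip force at its end, in the units of the state.
- bot.observe(): the state, without advancing time (a new reading comes with each control period).
- bot.grab_frame(name): name is "side" or "top" or "wrist"; returns a dict with "img" (480x640x3 uint8, red, green, blue), "vfov" (degrees; the focal length in pixels is half the picture's height over the tangent of half this angle, whatever the lens; pixels are square), "cx", "cy" (the principal point, pixels), "distortion" ([k1, k2, p1, p2, k3] as OpenCV has them; the pictures are not rectified), "view" (4x4, takes a point from world to camera coordinates). Camera axes: x right, y up, looking along -z (the intrinsics and any distortion apply to the point x, -y, -z); pixel columns grow to the right and rows downward; lengths in m; the calibration is good to about 2 mm. A picture is of the moment at which its call begins. There is no depth.
- bot.job_done(): hands the job in; it is judged then, once.
Trained networks look in the newest picture that a camera, given by its name, has taken for a name from the list of things; names that differ only in an ending like _2 or _b are one class to them, and where a whole thing is asked for, a point or a joint stands for the part that bears it (a point fixed in the world has none). Each returns a list of dicts, best first, with "score" (0 to 1); they miss things now and then, are a little off and sometimes report something else, mostly with a low value. They report only what shows in the picture. A call takes as long as a camera call. They do not tell look-alikes from the thing itself.
- bot.find_in(camera, query): "position" ([x, y, z] in m, in world coordinates, good to about 4 mm: the middle of the surface that is visible of it).
The state is a dict: "clock": time; "qpos": joint angles; "qd": joint speeds; "joint_efforts": joint torques, N m; "position": TCP position; "tool_rot": TCP orientation; "force": force on the tool from outside, world axes, zero at the start; "moment": the same for the moment, N m; "grip_width": finger opening in m; "finger_force": force on a finger pad.
Only numpy, scipy, OpenCV 4.12 (cv2) and the standard library are available. Lean on these libraries where they do the work, as an engineer would, in place of code of your own. Each camera call takes 0.05 s, during which the arm holds its last target. There are 200 camera calls.

TASK

A staple tin was left on the lid of one of the two canisters: first set it down (do not drop it) squarely on top of the pile of two tins and let go of it. Then open that canister; its lid may have an ordinary or a reverse thread, so find out by trying which way it loosens, unscrew it and lift it off. Finish still holding the lid in the gripper, level and still, at least 6 cm above its seat and over the canister; leave everything else where it is.

Things in the scene. Friction and masses are not known exactly. Their poses are not given: they have to be found in the camera images.
- tin_top: flat staple tin left lying on the canister's lid, 90 x 56 x 22 mm (x, y, z), steel. Origin: centre of underside; z up. 0.11 to 0.22 kg
- tin_mid: upper one of the two staple tins already piled on the shelf, 90 x 56 x 22 mm (x, y, z), steel. Origin: centre of underside; z up; its top is 44 mm above the shelf
- tin_low: lower tin of the pile, on the shelf, 90 x 56 x 22 mm (x, y, z), steel. Origin: centre of underside; z up
- lid: round ribbed grey screw lid on the canister, 58 mm across, 36 mm high, about 60 g; grips alike at any yaw. Origin: centre of its rim (underside), z up. Starts nearly tight, rim on the canister's shoulder. Three-start thread of unknown hand, not visible, changing from run to run: ordinary (loosens anticlockwise from above) or reverse (loosens clockwise)
- lid_top (a point): centre of the lid's top face. Tightening meets a hard stop within 10 degrees (0.5 N m tells it). Loosening turns freely; 60 to 75 degrees from the start it lifts straight off with only its weight; a stop follows near 90. It need not be raised while turning; before it is free it lifts only 1 to 4 mm. The neck reaches 26 mm up inside
- canister: round aluminium canister with the tin on its lid, fixed to the shelf by a 100 mm square, 4 mm thick foot plate; 72 mm across, shoulder (where the lid's rim sits) at 75 mm, lid top at 111 mm, underside of tin at 111 mm. Origin: centre of its underside
- canister2: second canister, same look with its lid on but no tin on it: leave shut. Fixed. 111 mm high with lid, 72 mm across, on a 100 mm square foot plate 4 mm thick. Origin: centre of its underside
- stapler: blue stapler, 140 x 34 x 58 mm, lying along its x; bystander. Origin: centre of underside
- bowl: ceramic bowl of pushpins, 110 mm across, 42 mm high; bystander. Origin: centre of underside
- tape_roll: masking tape roll lying flat, 84 mm across, 24 mm high; bystander. Origin: centre of underside
- spring_clip: steel spring clip, 60 x 34 x 30 mm; bystander. Origin: centre of underside
- notepad: notepad, 105 x 75 x 12 mm; bystander. Origin: centre of underside
Mind the look-alikes: they are no part of the job. What is shaped like the canister2 but orange is not meant. What is shaped like the tin_low but red is not meant.

How it is judged:
On the way, in this order (a step that is already met when the one before it is completed fails the run):
1. the tin lies squarely on the pile, released and at rest (horizontal distance between tin_top and tin_mid below 0.009 m and z of tin_top in the frame of tin_mid between 0.019 and 0.026 m and angle between the x axis of tin_top and the x axis of tin_mid, either way round below 0.14 rad and angle between tin_top's own z axis and vertical below 0.08 rad and linear speed of tin_top below 0.02 m/s and contact force between the fingers and tin_top below 0.05 N and horizontal distance between tin_mid and tin_low below 0.009 m and z of tin_mid in the frame of tin_low below 0.026 m), for 0.2 s.
2. the lid is unscrewed and lifted off the neck in the gripper (z of lid in the frame of canister above 0.108 m and contact force between the fingers and lid above 1 N), for 0.2 s.
At the end, for the whole second after the job is handed in: Tin on the pile: centres within 9 mm, edges within 8 degrees, flat, still, released, the two tins below still square. Lid held in the fingers, rim at least 52 mm above the shoulder, within 70 mm of the canister's axis, tilted under 17 degrees, still, touching nothing else (all of step 1 and z of lid in the frame of canister above 0.127 m and horizontal distance between lid and canister below 0.07 m and angle between lid's own z axis and vertical below 0.3 rad and linear speed of lid below 0.03 m/s and contact force between the fingers and lid above 1 N and contact force between lid and canister below 0.05 N and contact force between lid and canister2 below 0.05 N and contact force between lid and tin_top below 0.05 N); the arm keeps its last pose, push and grip.
It fails at once if a bystander (stapler, bowl, tape roll, clip, notepad) moved more than 30 mm (distance of any of stapler, bowl, tape_roll, spring_clip, notepad from where it was at the start of the episode above 0.03 m).
It fails at once if the bottom tin of the pile pushed more than 30 mm (distance of tin_low from where it was at the start of the episode above 0.03 m).
It fails at once if the tin dropped (falling faster than 0.5 m/s with no finger on it) (contact force between the fingers and tin_top below 0.01 N and linear speed of tin_top above 0.5 m/s).
It fails at once if the lid dropped (falling faster than 0.5 m/s with no finger on it) (contact force between the fingers and lid below 0.01 N and linear speed of lid above 0.5 m/s).
It also fails if it takes over 54 s, if anything falls off the work surface, if the arm or the gripper's body presses on something with over 40 N, if the wrist force passes 120 N, or if a joint passes its speed limit or range.

## Working session

There is one attempt and no reset: what is moved stays moved. The work goes in short steps, Python scripts to look and compute and a tool call to move; the robot and the scene stay as the last step left them, time stands still between calls to the robot, and variables do not carry over. Pictures are saved under pics/ and viewed, at most 10 in all, crops included, and the job is handed in when it is done.

Besides the shell and the picture viewer there is one more tool, called after ">>>" as name(argument=value, ...) on one line, values as JSON. apply_moves: Moves the arm, as the interface text tells. Its arguments: {"type":"object","properties":{"claw":{"type":"array"},"xyz":{"type":"array"},"twist":{"type":"array"},"force":{"type":"number"}},"required":["claw","xyz","twist"]}

```bash
mkdir -p pics
python3 - <<'E'
from workcell import bot
import cv2,numpy as np
s=bot.observe();print({k:np.round(v,3).tolist() for k,v in s.items()})
ims=[]
for c in("top","side"):
    f=bot.grab_frame(c);cv2.imwrite(f"pics/{c}0.png",f["img"][:,:,::-1])
    print(c,f["vfov"],f["cx"],f["cy"],f["distortion"],np.round(f["view"],3).tolist())
    for q in("tin_top","canister","lid_top","tin_mid"):
        print(c,q,[(round(d["score"],2),np.round(d["position"],3).tolist()) for d in bot.find_in(c,q)])
E
```

```text
{'clock': 0.0, 'qpos': [1.228, 0.522, -0.036, 1.6, 0.021, 1.021, -0.113], 'qd': [0.001, -0.002, 0.0, 0.001, 0.0, -0.002, -0.0], 'joint_efforts': [-0.0, -92.711, 1.98, -36.994, 0.018, 0.008, 0.0], 'position': [0.168, -0.602, 0.231], 'tool_rot': [-3.14, 0.0, 0.273], 'force': [0.283, -0.09, -1.187], 'moment': [-0.034, 0.002, -0.03], 'finger_force': 0.0, 'grip_width': 0.085}
top 49.935505283397134 313.4304911269442 243.3020392920127 [-0.14036146  0.          0.          0.          0.        ] [[-0.023, -1.0, 0.014, 0.003], [0.997, -0.022, 0.072, -0.525], [-0.072, 0.016, 0.997, -1.373], [0.0, 0.0, 0.0, 1.0]]
top tin_top [(0.61, [0.492, -0.156, 0.132])]
top canister [(0.97, [0.718, 0.148, 0.036]), (0.95, [0.475, -0.123, 0.002]), (0.94, [0.738, 0.002, 0.035]), (0.87, [0.685, -0.145, 0.038])]
top lid_top []
top tin_mid [(0.83, [0.56, 0.234, 0.046]), (0.43, [0.674, -0.354, 0.05])]
side 49.95385133787266 323.73081650167336 240.5224884084237 [-0.10839379  0.          0.          0.          0.        ] [[-0.991, -0.135, 0.005, 0.527], [0.088, -0.616, 0.783, -0.103], [-0.102, 0.776, 0.622, -1.041], [0.0, 0.0, 0.0, 1.0]]
side tin_top [(0.56, [0.495, -0.146, 0.13])]
side canister [(0.93, [0.69, -0.125, 0.043]), (0.86, [0.739, 0.027, 0.064]), (0.8, [0.493, -0.122, 0.018]), (0.64, [0.719, 0.179, 0.054])]
side lid_top [(0.63, [0.674, -0.346, 0.036]), (0.58, [0.489, -0.123, 0.097])]
side tin_mid [(0.68, [0.563, 0.233, 0.045])]
```

View pics/top0.png

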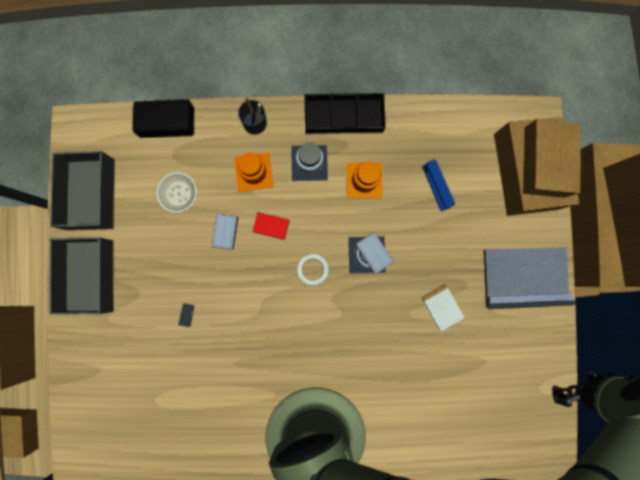

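View pics/side0.png

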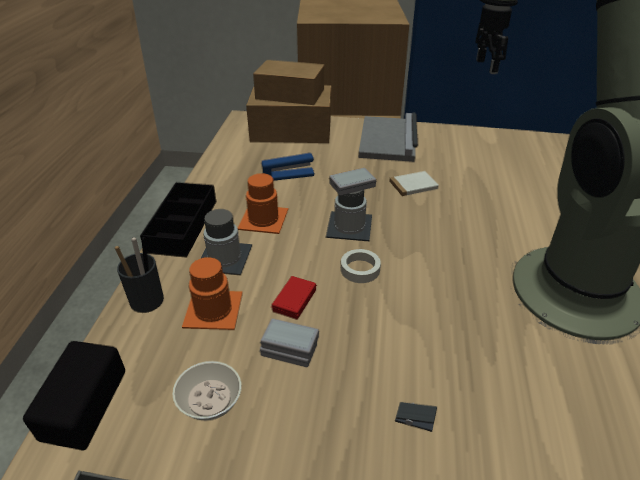

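The top view shows the tin on the canister at px (374,252), rotated, with its foot plate at about (367,255). The pile is at (225,231), and the orange canisters and the red tin are decoys.

```bash
cat > h.py <<'E'
import cv2,numpy as np
def K(f):
    fl=240/np.tan(np.radians(f["vfov"])/2);return np.array([[fl,0,f["cx"]],[0,fl,f["cy"]],[0,0,1.]])
def toplane(f,px,z):
    u=cv2.undistortPoints(np.float64(px).reshape(-1,1,2),K(f),np.float64(f["distortion"])).reshape(-1,2)
    V=np.array(f["view"]);R=V[:3,:3];c=-R.T@V[:3,3]
    d=np.c_[u[:,0],-u[:,1],-np.ones(len(u))]@R
    return (c+d*((z-c[2])/d[:,2])[:,None])[:,:2]
def project(f,P):
    V=np.array(f["view"]);p=np.atleast_2d(P)@V[:3,:3].T+V[:3,3];p=p*[1,-1,-1]
    return cv2.projectPoints(p,np.zeros(3),np.zeros(3),K(f),np.float64(f["distortion"]))[0].reshape(-1,2)
def rect(f,seed,z,tol=14,r=50):
    "flood fill a uniform top face from seed px, min-area rectangle on plane z"
    im=cv2.GaussianBlur(f["img"],(3,3),0);m=np.zeros((482,642),np.uint8)
    cv2.floodFill(im.copy(),m,seed,(0,0,0),(tol,)*3,(tol,)*3,4|(255<<8)|cv2.FLOODFILL_MASK_ONLY|cv2.FLOODFILL_FIXED_RANGE)
    c=max(cv2.findContours(m[1:-1,1:-1],cv2.RETR_EXTERNAL,cv2.CHAIN_APPROX_NONE)[0],key=cv2.contourArea)
    w=toplane(f,c,z);(cx,cy),(a,b),an=cv2.minAreaRect(np.float32(w*1000))
    if a<b:a,b,an=b,a,an+90
    return np.round([cx,cy,a,b,(an+90)%180-90],1)
E
python3 - <<'E'
from workcell import bot
from h import *
f=bot.grab_frame("top")
for t in(14,25,40):print(rect(f,(374,252),.133,t),rect(f,(225,231),.044,t))
g=bot.grab_frame("side")
for t in(14,25,40):print(rect(g,(352,181),.133,t),rect(g,(290,334),.044,t))
# foot plate: dark pixels near
for nm,F,box in(("top",f,(340,228,395,282)),("side",g,(322,210,378,242))):
    x0,y0,x1,y1=box;hsv=F["img"][y0:y1,x0:x1].astype(int)
    m=(hsv.max(2)<90);yy,xx=np.nonzero(m);w=toplane(F,np.c_[xx+x0,yy+y0],.004)
    print(nm,cv2.minAreaRect(np.float32(w*1000)))
I=f["img"][200:300,320:430,::-1];J=f["img"][190:270,190:260,::-1]
cv2.imwrite("pics/crop.png",np.hstack([cv2.resize(I,(440,400),interpolation=2),cv2.resize(J,(350,400),interpolation=2)]))
E
```

```text
[ 490.9 -157.8   81.2   46.6   31.3] [561.8 230.3  80.8  46.4  -9.3]
[ 490.7 -158.1   83.4   49.3   31.5] [561.2 230.3  83.5  49.2  -9.2]
[ 490.6 -158.1   86.1   52.8   32.1] [561.4 230.3  86.9  52.8  -9.4]
[ 491.2 -158.1   82.3   49.    32.9] [561.2 230.8  83.7  49.7  -8.6]
[ 490.9 -157.6   86.    52.1   32.2] [561.  231.   86.1  53.2  -8.9]
[334.4  -4.3 984.5 592.4  82. ] [584.1 245.  594.5 287.7  83.1]
top ((491.6085510253906, -152.40365600585938), (94.97566223144531, 95.39781188964844), 89.95287322998047)
side ((492.3339538574219, -157.62161254882812), (99.41101837158203, 120.3764877319336), 0.1202063113451004)
```

View pics/crop.png

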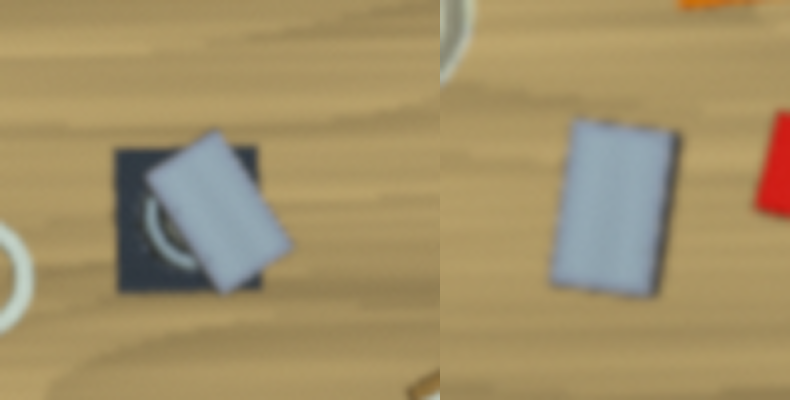

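The crops agree with the measurements. tin_top is at (0.491, -0.158) with its long axis at +32°, and the pile is at (0.561, 0.2305) at -9°. Next I fly over the tin.

>>> apply_moves(claw=[0.085,0.085,0.085,0.085,0.085,0.085,0.085,0.085,0.085,0.085,0.085,0.085,0.085,0.085,0.085,0.085,0.085,0.085,0.085,0.085], xyz=[[0.0269,-0.0213,0],[0.0269,-0.0213,0],[0.0269,-0.0213,0],[0.0269,-0.0213,0],[0.0269,-0.0213,0],[0.0269,-0.0213,0],[0.0269,-0.0213,0],[0.0269,-0.0213,0],[0.0269,-0.0213,0],[0.0269,-0.0213,0],[0.0269,-0.0213,0],[0.0269,-0.0213,0],[0.0269,-0.0213,0],[0.0269,-0.0213,0],[0.0269,-0.0213,0],[0.0269,-0.0213,0],[0,0,0],[0,0,0],[0,0,0],[0,0,0]], twist=[[0,0,0],[0,0,0],[0,0,0],[0,0,0],[0,0,0],[0,0,0],[0,0,0],[0,0,0],[0,0,0],[0,0,0],[0,0,0],[0,0,0],[0,0,0],[0,0,0],[0,0,0],[0,0,0],[0,0,-0.0952],[0,0,-0.0952],[0,0,-0.0952],[0,0,0]], force=30)

```text
clock: 2.6
position: [0.4911, -0.1578, 0.2313]
tool_rot: [-3.142, -0.0, 0.56]
force: [0.1, 0.9, -0.4]
grip_width: 0.0852
finger_force: 0.0
```

Run:
```python
from workcell import bot
from h import *
s=bot.observe();print({k:np.round(s[k],4).tolist() for k in("clock","position","tool_rot","qpos")})
f=bot.grab_frame("wrist");cv2.imwrite("pics/w1.png",f["img"][:,:,::-1])
p=project(f,[.491,-.158,.133])[0];print(p)
for t in(14,25,40):print(rect(f,tuple(int(v) for v in p),.133,t))
```

```text
{'clock': 2.6, 'position': [0.4911, -0.1578, 0.2313], 'tool_rot': [-3.1415, -0.0001, 0.5601], 'qpos': [0.4174, 0.3595, -0.2839, 1.8743, 0.1236, 0.9247, -0.9345]}
[312.46501022 236.01431473]
[ 492.7 -157.    84.5   51.3   32. ]
[ 492.7 -156.9   86.3   52.6   31.8]
[ 491.6 -155.7   88.2   57.2   32. ]
```

View pics/w1.png

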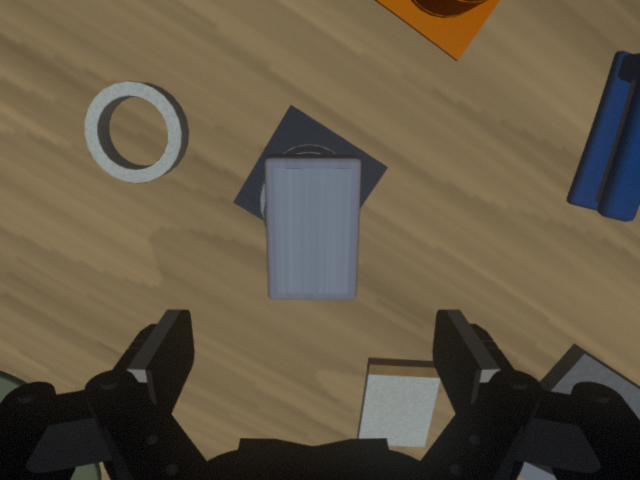

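The wrist picture shows the tin at (312,228), squarely between the fingers. I descend and grip it.

>>> apply_moves(claw=[0.085,0.085,0.085,0.085,0.085,0.085,0.085,0.085,0.04,0.04,0.04,0.04,0.04,0.04,0.04,0.04], xyz=[[0.001,0,0.025],[0,0,0.03],[0,0,0.025],[0,0,0.02],[0,0,0.012],[0,0,0.0065],[0,0,0],[0,0,0],[0,0,0],[0,0,0],[0,0,0],[0,0,0],[0,0,0],[0,0,0],[0,0,0],[0,0,0]], twist=[[0,0,0],[0,0,0],[0,0,0],[0,0,0],[0,0,0],[0,0,0],[0,0,0],[0,0,0],[0,0,0],[0,0,0],[0,0,0],[0,0,0],[0,0,0],[0,0,0],[0,0,0],[0,0,0]], force=35)

```text
clock: 4.25
position: [0.4922, -0.1573, 0.1135]
tool_rot: [3.141, -0.001, 0.558]
force: [-1.5, 0.3, 8.6]
grip_width: 0.0554
finger_force: 35.6
```

>>> apply_moves(claw=[0.04,0.04,0.04,0.04,0.04,0.04,0.04,0.04,0.04,0.04,0.04,0.04,0.04,0.04,0.04,0.04,0.04,0.04,0.04,0.04], xyz=[[0,0,-0.01],[0,0,-0.03],[0,0,-0.04],[0.02198,-0.02436,0],[0.02198,-0.02436,0],[0.02198,-0.02436,0],[0.02198,-0.02436,0],[0.02198,-0.02436,0],[0.02198,-0.02436,0],[0.02198,-0.02436,0],[0.02198,-0.02436,0],[0.02198,-0.02436,0],[0.02198,-0.02436,0],[0.02198,-0.02436,0],[0.02198,-0.02436,0],[0,0,0],[0,0,0],[0,0,0],[0,0,0],[0,0,0]], twist=[[0,0,0],[0,0,0],[0,0,0],[0,0,0],[0,0,0],[0,0,0],[0,0,0],[0,0,0],[0,0,0],[0,0,0],[0,0,0],[0,0,0],[0,0,0],[0,0,0],[0,0,0],[0,0,0.1434],[0,0,0.1434],[0,0,0.1434],[0,0,0.1434],[0,0,0.1434]])

```text
clock: 6.25
position: [0.5607, 0.2304, 0.1936]
tool_rot: [-3.141, -0.0, -0.165]
force: [0.5, 0.7, -1.5]
grip_width: 0.0555
finger_force: 38.7
```

Run:
```python
from workcell import bot
from h import *
s=bot.observe();print({k:np.round(s[k],4).tolist() for k in("clock","position","tool_rot","qpos","force","grip_width")})
f=bot.grab_frame("wrist");g=bot.grab_frame("side")
z=s["position"][2]
a=cv2.resize(f["img"],(400,300));b=g["img"][180:380,180:446];b=cv2.resize(b,(399,300))
cv2.imwrite("pics/w2.png",np.hstack([a,b])[:,:,::-1])
```

```text
{'clock': 6.25, 'position': [0.5607, 0.2304, 0.1936], 'tool_rot': [-3.1412, -0.0001, -0.1646], 'qpos': [-0.3807, 0.535, -0.1543, 1.6846, 0.0977, 0.9293, -2.3076], 'force': [0.5078, 0.6706, -1.5372], 'grip_width': 0.0555}
```

View pics/w2.png

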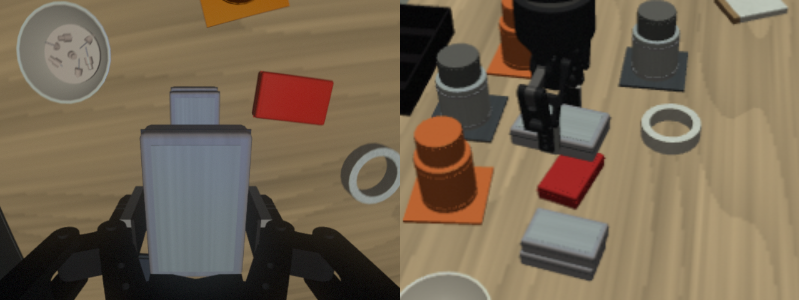

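The tin is held flat between the pads. The pile's far end shows behind it at (195,90), so I measure the tin's offset in the hand.

Run:
```python
from workcell import bot
from h import *
f=bot.grab_frame("wrist");s=bot.observe()
zt=s["position"][2]+.0195
cv2.imwrite("pics/w3.png",cv2.resize(f["img"][120:460,200:430],(540,800))[:600,:,::-1])
# predicted outline of tin's top & pile's top at nominal poses
def corners(c,z,a):
    u=np.array([np.cos(a),np.sin(a)]);v=np.array([-u[1],u[0]])
    return [[*(np.array(c)+i*.045*u+j*.028*v),z] for i,j in((1,1),(1,-1),(-1,-1),(-1,1))]
p=project(f,corners(s["position"][:2],zt,s["tool_rot"][2]));q=project(f,corners([.5613,.2305],.044,-.159))
print(np.round(p),np.round(q))
for t in(14,25,40):print(rect(f,(320,330),zt,t),rect(f,(312,165),.044,t))
g=bot.grab_frame("side")
px=project(g,[.5607,.2304,zt])[0];print(px)
for d in(-22,22):
  for t in(14,25):print(rect(g,(int(px[0])+d,int(px[1])),zt,t))
im=f["img"].copy()
for k in(p,q):cv2.polylines(im,[np.int32(k)],True,(255,0,0),1)
cv2.imwrite("pics/w3.png",im[110:470,190:450,::-1])
```

```text
[[219. 216.]
 [405. 215.]
 [388. 447.]
 [239. 447.]] [[272. 149.]
 [354. 149.]
 [351. 271.]
 [276. 272.]]
[562.  230.1  85.4  51.9  -9.3] [588.5 227.2  51.2  32.9  80.7]
[562.1 230.2  86.5  53.   -9.3] [588.8 227.   52.7  33.6  80.7]
[562.  228.7  87.7  56.9  -9.2] [589.2 227.   54.1  34.3  80.7]
[285.56227061 259.73146876]
[588.3 104.5 352.3 135.7 -76.9]
[588.4 100.4 360.5 137.6 -76.9]
[540.8 233.3  46.6  43.8  81.6]
[540.1 233.9  51.8  46.6  81.9]
```

View pics/w3.png

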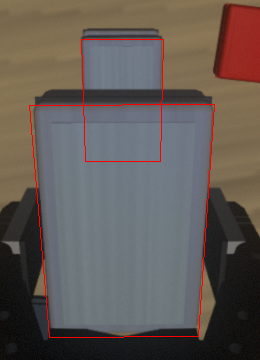

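>>> apply_moves(claw=[0.04,0.04,0.04,0.04,0.04,0.04,0.04,0.04,0.04,0.04,0.04], xyz=[[0,-0.0005,0.02],[0,0,0.03],[0,0,0.03],[0,0,0.025],[0,0,0.02],[0,0,0.012],[0,0,0.005],[0,0,0.002],[0,0,0.001],[0,0,0.001],[0,0,0]], twist=[[0,0,0],[0,0,0],[0,0,0],[0,0,0],[0,0,0],[0,0,0],[0,0,0],[0,0,0],[0,0,0],[0,0,0],[0,0,0]])

```text
clock: 7.55
position: [0.5611, 0.231, 0.0473]
tool_rot: [-3.141, -0.001, -0.158]
force: [-0.0, -0.1, -0.9]
grip_width: 0.055
finger_force: 38.7
```

>>> apply_moves(claw=[0.04,0.04,0.04], xyz=[[0,0,0.0006],[0,0,0.0006],[0,0,0]], twist=[[0,0,0],[0,0,0],[0,0,0]])

```text
clock: 7.85
position: [0.5611, 0.2311, 0.0466]
tool_rot: [-3.141, -0.001, -0.159]
force: [-3.7, -1.4, 14.7]
grip_width: 0.0551
finger_force: 40.4
```

>>> apply_moves(claw=[0.07,0.085,0.085,0.085,0.085,0.085,0.085,0.085,0.085], xyz=[[0,0,0],[0,0,0],[0,0,0],[0,0,0],[0,0,0],[0,0,-0.02],[0,0,-0.04],[0,0,-0.04],[0,0,-0.04]], twist=[[0,0,0],[0,0,0],[0,0,0],[0,0,0],[0,0,0],[0,0,0],[0,0,0],[0,0,0],[0,0,0]])

```text
clock: 8.75
position: [0.5605, 0.2308, 0.1871]
tool_rot: [3.141, 0.0, -0.159]
force: [0.8, 0.3, 1.0]
grip_width: 0.085
finger_force: 0.0
```

Run:
```python
from workcell import bot
from h import *
f=bot.grab_frame("wrist");g=bot.grab_frame("side");t=bot.grab_frame("top")
p=project(f,[.561,.231,.066])[0];q=project(g,[.561,.231,.066])[0]
print(p,q)
for tol in(14,25):print(rect(f,tuple(np.int32(p)),.066,tol),rect(g,tuple(np.int32(q)),.066,tol))
a=f["img"][max(0,int(p[1])-150):int(p[1])+150,max(0,int(p[0])-150):int(p[0])+150]
y,x=int(q[1]),int(q[0]);b=cv2.resize(g["img"][y-50:y+50,x-60:x+60],(480,400))
u,v=np.int32(project(t,[.49,-.152,.11])[0]);c=cv2.resize(t["img"][v-35:v+35,u-35:u+35],(300,300))
out=np.zeros((400,1080,3),np.uint8);out[:a.shape[0],:a.shape[1]]=a;out[:300,300:600]=c;out[:,600:]=b
cv2.imwrite("pics/w4.png",cv2.resize(out,(800,296))[:,:,::-1])
# lid in top view: dark neutral circle
for qn in("lid","canister"):
  for c2 in("top","side"):print(qn,c2,[(round(d["score"],2),np.round(d["position"],3).tolist()) for d in bot.find_in(c2,qn)])
```

```text
[312.57569654 224.56891494] [288.92105197 325.10541306]
[561.8 230.7  84.4  51.6  -9.2] [560.  230.8  83.7  48.1  -8.6]
[561.4 230.8  86.5  53.   -9.2] [559.8 231.4  86.3  51.8  -8.1]
lid top [(0.91, [0.492, -0.153, 0.109])]
lid side [(0.79, [0.492, -0.132, 0.108])]
canister top [(0.87, [0.718, 0.15, 0.034]), (0.82, [0.684, -0.145, 0.039]), (0.69, [0.736, -0.001, 0.034]), (0.61, [0.484, -0.137, 0.007])]
canister side [(0.98, [0.734, 0.024, 0.063]), (0.92, [0.714, -0.122, 0.025]), (0.91, [0.719, 0.181, 0.053]), (0.89, [0.492, -0.123, 0.02])]
```

View pics/w4.png

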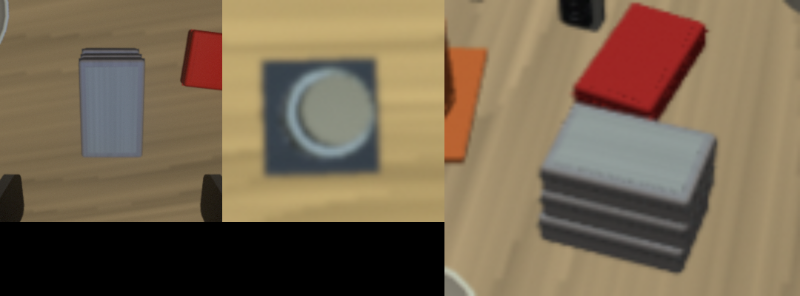

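The pile is square, with the top tin at (0.561, 0.231) and -9°. The bare lid shows at about (0.492, -0.153), so I go over to it.

>>> apply_moves(claw=[0.085,0.085,0.085,0.085,0.085,0.085,0.085,0.085,0.085,0.085,0.085,0.085,0.085,0.085,0.085,0.085,0.085,0.085,0.085,0.085], xyz=[[-0.0006,0.0325,-0.01],[-0.0006,0.0325,0],[-0.0006,0.0325,0],[-0.0006,0.0325,0],[-0.0006,0.0325,0],[-0.0006,0.0325,0],[-0.0006,0.0325,0],[-0.0006,0.0325,0],[-0.0006,0.0325,0],[-0.0006,0.0325,0],[-0.0006,0.0325,0],[-0.0006,0.0325,0],[0,0,0],[0,0,0],[0,0,0],[0,0,0],[0,0,0],[0,0,0],[0,0,0],[0,0,0]], twist=[[0,0,0],[0,0,0],[0,0,0],[0,0,0],[0,0,0],[0,0,0],[0,0,0],[0,0,0],[0,0,0],[0,0,0],[0,0,0],[0,0,0],[0,0,-0.145],[0,0,-0.145],[0,0,-0.145],[0,0,-0.145],[0,0,-0.145],[0,0,-0.145],[0,0,-0.145],[0,0,-0.145]])

```text
clock: 11.1
position: [0.4916, -0.1529, 0.1946]
tool_rot: [-3.14, 0.0, 1.007]
force: [0.1, -0.0, -0.4]
grip_width: 0.0852
finger_force: 0.0
```

Run:
```python
from workcell import bot
from h import *
s=bot.observe();print({k:np.round(s[k],4).tolist() for k in("clock","position","tool_rot","qpos")})
for c in("wrist","top"):
    f=bot.grab_frame(c);p=tuple(int(v) for v in project(f,[.492,-.153,.111])[0])
    im=cv2.GaussianBlur(f["img"],(3,3),0)
    for t in(10,18,25):
        m=np.zeros((482,642),np.uint8);cv2.floodFill(im.copy(),m,p,(0,)*3,(t,)*3,(t,)*3,4|(255<<8)|(3<<16))
        k=max(cv2.findContours(m[1:-1,1:-1],0,1)[0],key=cv2.contourArea)
        print(c,t,np.round(cv2.minEnclosingCircle(np.float32(toplane(f,k,.111)*1000)),1) if 0 else cv2.minEnclosingCircle(np.float32(toplane(f,k,.111)*1000)))
    print([(round(d["score"],2),np.round(d["position"],4).tolist()) for d in bot.find_in(c,"lid")])
    if c=="wrist":cv2.circle(f["img"],p,3,(255,0,0),-1);cv2.imwrite("pics/w5.png",f["img"][:,:,::-1])
```

```text
{'clock': 11.1, 'position': [0.4916, -0.1529, 0.1946], 'tool_rot': [-3.1399, 0.0003, 1.0074], 'qpos': [0.47, 0.4144, -0.3686, 1.9102, 0.1932, 0.853, -0.5616]}
wrist 10 ((494.9732971191406, -153.63442993164062), 29.01201820373535)
wrist 18 ((496.59344482421875, -145.3131561279297), 35.61582946777344)
wrist 25 ((488.35626220703125, -174.20892333984375), 156.13479614257812)
[(0.96, [0.4951, -0.1487, 0.1115])]
top 10 ((520.9751586914062, -154.88958740234375), 63.5050163269043)
top 18 ((495.7020263671875, -159.67823791503906), 91.46179962158203)
top 25 ((241.9142303466797, -67.5168685913086), 361.59765625)
[(0.54, [0.4889, -0.1314, 0.1084]), (0.3, [0.6714, -0.3533, 0.0489])]
```

View pics/w5.png

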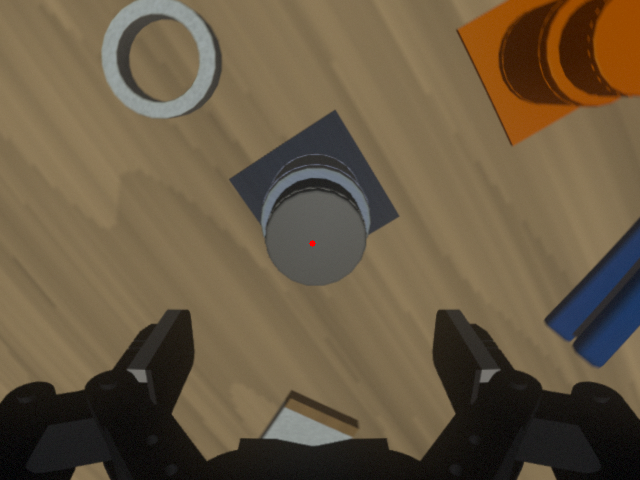

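The wrist picture shows the lid circle centred at (316,237), radius 29 mm, so its world position is about (0.494, -0.153). I descend and grip it.

>>> apply_moves(claw=[0.085,0.085,0.085,0.085,0.085,0.085,0.085,0.04,0.04,0.04,0.04,0.04,0.04,0.04], xyz=[[0.0009,0.002,0.02],[0,0,0.025],[0,0,0.025],[0,0,0.02],[0,0,0.015],[0,0,0.0076],[0,0,0],[0,0,0],[0,0,0],[0,0,0],[0,0,0],[0,0,0],[0,0,0],[0,0,0]], twist=[[0,0,0],[0,0,0],[0,0,0],[0,0,0],[0,0,0],[0,0,0],[0,0,0],[0,0,0],[0,0,0],[0,0,0],[0,0,0],[0,0,0],[0,0,0],[0,0,0]], force=60)

```text
clock: 12.7
position: [0.4945, -0.1534, 0.0841]
tool_rot: [3.141, -0.0, 1.001]
force: [-3.8, 1.6, 12.4]
grip_width: 0.0567
finger_force: 61.7
```

```bash
python3 -c "
from workcell import bot
s=bot.observe();print(s['position'],s['tool_rot'],s['force'],s['moment'],s['grip_width'],s['finger_force'])"
```

```text
[ 0.49451318 -0.15342063  0.08413914] [ 3.14050005e+00 -1.61330782e-04  1.00064249e+00] [-3.81042829  1.58216951 12.44735939] [ 0.44454852  0.94819597 -0.01594647] 0.05672891400189231 61.689523760469456
```

Try anticlockwise first, up to about 12°.

>>> apply_moves(claw=[0.04,0.04,0.04,0.04], xyz=[[0,0,0],[0,0,0],[0,0,0],[0,0,0]], twist=[[0,0,-0.07],[0,0,-0.07],[0,0,-0.07],[0,0,0]])

```text
clock: 13.1
position: [0.495, -0.1534, 0.0842]
tool_rot: [3.14, -0.0, 1.214]
force: [-0.7, 1.5, 9.8]
grip_width: 0.0567
finger_force: 62.3
```

```bash
python3 -c "
from workcell import bot
s=bot.observe();print(s['position'],s['tool_rot'],s['force'],s['moment'],s['grip_width'],s['finger_force'])"
```

```text
[ 0.49503416 -0.15341828  0.08415558] [ 3.13959251e+00 -3.98509296e-04  1.21352333e+00] [-0.72305958  1.51255846  9.7884758 ] [0.36511824 0.30294776 0.09427816] 0.056695546072521995 62.276552301809716
```

>>> apply_moves(claw=[0.04,0.04,0.04,0.04], xyz=[[0,0,0],[0,0,0],[0,0,0],[0,0,0]], twist=[[0,0,-0.07],[0,0,-0.07],[0,0,-0.07],[0,0,0]])

```text
clock: 13.5
position: [0.495, -0.1534, 0.0842]
tool_rot: [3.14, 0.0, 1.423]
force: [-1.4, 1.1, 9.1]
grip_width: 0.0564
finger_force: 62.4
```

```bash
python3 -c "
from workcell import bot
s=bot.observe();print(s['position'],s['tool_rot'],s['force'],s['moment'],s['grip_width'],s['finger_force'],s['qpos'])"
```

```text
[ 0.49503255 -0.15343435  0.08416389] [3.13956932e+00 9.98354057e-05 1.42347121e+00] [-1.35407045  1.09356634  9.0632393 ] [0.37444874 0.3053438  0.17527639] 0.05643229341030572 62.37328008421173 [ 0.49677271  0.59831147 -0.41836841  1.98184593  0.3943443   0.63834132
 -0.32467986]
```

Turning freely, so it is an ordinary thread. Continue to about 78° in total.

>>> apply_moves(claw=[0.04,0.04,0.04,0.04,0.04,0.04,0.04,0.04,0.04,0.04], xyz=[[0,0,0],[0,0,0],[0,0,0],[0,0,0],[0,0,0],[0,0,0],[0,0,0],[0,0,0],[0,0,0],[0,0,0]], twist=[[0,0,-0.105],[0,0,-0.105],[0,0,-0.105],[0,0,-0.105],[0,0,-0.105],[0,0,-0.105],[0,0,-0.105],[0,0,-0.105],[0,0,-0.105],[0,0,0]])

```text
clock: 14.5
position: [0.4951, -0.1537, 0.0842]
tool_rot: [3.141, 0.002, 2.37]
force: [0.2, 0.2, 9.8]
grip_width: 0.0567
finger_force: 62.6
```

```bash
python3 -c "
from workcell import bot
s=bot.observe();print(s['position'],s['tool_rot'],s['force'],s['moment'],s['grip_width'],s['finger_force'])"
```

```text
[ 0.49512737 -0.15373693  0.08417323] [3.14061341e+00 2.08981378e-03 2.36953812e+00] [0.2379382  0.16880514 9.81967162] [0.03667174 0.0749244  0.10785778] 0.05673587319882166 62.64593762680306
```

Turned 78°. Now a gentle test lift of 8 mm.

>>> apply_moves(claw=[0.04,0.04,0.04,0.04,0.04], xyz=[[0,0,-0.002],[0,0,-0.002],[0,0,-0.002],[0,0,-0.002],[0,0,0]], twist=[[0,0,0],[0,0,0],[0,0,0],[0,0,0],[0,0,0]])

```text
clock: 15.0
position: [0.4944, -0.1534, 0.0913]
tool_rot: [3.141, 0.0, 2.366]
force: [0.4, 0.3, -1.2]
grip_width: 0.0561
finger_force: 63.6
```

It is free. Lift to about 77 mm.

>>> apply_moves(claw=[0.04,0.04,0.04,0.04,0.04,0.04,0.04,0.04,0.04,0.04,0.04,0.04], xyz=[[0,0,-0.01],[0,0,-0.01],[0,0,-0.01],[0,0,-0.01],[0,0,-0.01],[0,0,-0.01],[0,0,-0.01],[0,0,0],[0,0,0],[0,0,0],[0,0,0],[0,0,0]], twist=[[0,0,0],[0,0,0],[0,0,0],[0,0,0],[0,0,0],[0,0,0],[0,0,0],[0,0,0],[0,0,0],[0,0,0],[0,0,0],[0,0,0]])

```text
clock: 16.2
position: [0.4941, -0.1533, 0.1607]
tool_rot: [-3.141, -0.001, 2.366]
force: [0.4, 0.0, -0.5]
grip_width: 0.0567
finger_force: 63.7
```

Run:
```python
from workcell import bot
from h import *
s=bot.observe();print({k:np.round(s[k],4).tolist() for k in("clock","position","qd","force","grip_width","finger_force")})
g=bot.grab_frame("side");f=bot.grab_frame("wrist")
q=project(g,[.561,.231,.066])[0];print(rect(g,tuple(np.int32(q)),.066,25))
cv2.imwrite("pics/end.png",np.hstack([g["img"][90:390,180:480],cv2.resize(f["img"],(400,300))])[:,:,::-1])
```

```text
{'clock': 16.2, 'position': [0.4941, -0.1533, 0.1607], 'qd': [-0.0007, -0.0012, -0.0019, -0.0015, -0.0006, -0.0008, 0.0007], 'force': [0.3527, 0.0184, -0.4605], 'grip_width': 0.0567, 'finger_force': 63.7284}
[559.9 230.9  86.3  52.5  -8.9]
```

View pics/end.png

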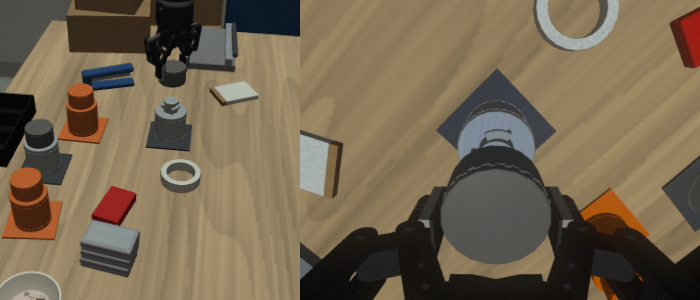

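The lid is held level at side-crop (174,72), above the bare threaded neck at (170,105), and the pile is square at (110,247). Handing in.

```bash
python3 -c "
from workcell import bot
print(bot.job_done())"
```

```text
the job is handed in; nothing more can be done
None
```

The tin sits squarely on the pile and is released; the lid had an ordinary thread (it loosened anticlockwise), and I handed in at about 16 s of the 54 s limit with it held level about 77 mm above its seat, over the canister (hand-in returned no verdict).

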